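# Lower the ratchet handle of a tub's drain valve

## Robot

A 6-joint arm with a two-finger parallel gripper is mounted at the origin on the work surface. World frame = base frame: x ahead of the robot, y to its left, z up, the work surface at z = 0. Lengths are in m, angles in rad, forces in N, time in s.
With the tool pointing down it reaches from about 0.325 to 0.85 m from the base axis. Payload 4.4 kg.
Tool frame: the origin (TCP) lies midway between the tips of the shut fingers; the grasp point (between the pads) lies 19 mm behind it (manip.grip_point_offset is the distance from the TCP to the grasp point, in m); z points along the fingers, y is the direction in which the jaws open and shut (so a half turn about z gives the same grasp; the last joint's range is limited). The gripper opens to 94 mm and grips with 3 to 60 N. Pads are 16 mm wide; open, the fingers measure 119 mm over their backs; the gripper's body (75 mm by 177 mm) begins 78 mm behind the grasp point.
Start: joints at [-1.397, 0.207, 1.542, -0, 1.393, -0.15], TCP at [0.183, -0.545, 0.205] pointing down, gripper open.
Joint ranges: [-2.73, 2.73], [-0.86, 2.22], [0.23, 2.46], [-1.11, 4.25], [0.08, 2.63], [-2.82, 2.82]. Speed limits (rad/s): [2.79, 2.79, 3.14, 3.14, 3.14, 3.14].

## Interface

Orientations are given as a unit quaternion [x, y, z, w].
In Python, from station import manip gives the robot as it stands.
- The arm moves only by the tool apply_moves, never from a script. Its argument "targets" is a list of rows, each an object with "linear": the shift along the world's x, y, z in mm, a list of three; "angular": the turn, a rotation vector about the world's x, y, z in degrees, a list of three; "grip": the closure, from 0 (fully open) to 1 (shut). A call has 1 to 5 rows; each row is the pose to reach, as a shift and turn from the pose commanded when the call began; what a row does not reach only later rows make up. A row lasts 1/12 s, in which the tool goes at most 41.7 mm and 7.16 degrees, less where a joint would pass 70% of its speed; a pose out of reach is approached as far as the arm can. A call with a gripper value outside its range is refused whole. The fingers move at their own pace and stop on an object; "force" is the grip in N (left out, the last holds). Time passes only in rows, so rows that repeat a pose let the fingers close. It gives the time, the measured TCP pose, the force and the opening at its end, in the units of the state.
- manip.state(): the state, without advancing time (a new reading comes with each control period).
- manip.capture(name): name is "scene" or "top" or "wrist"; returns a dict with "pixels" (420x560x3 uint8, blue, green, red), "fx", "fy", "cx", "cy" (pixels), "k1" (the pictures are not rectified: a ray, as slopes to the right and down, at radius r is drawn at 1 + k1 r^2 times it, then the intrinsics apply), "T" (4x4, takes a point from camera to world coordinates); the wrist camera has in their place "hand_eye" (4x4, takes a point from camera to tool coordinates, whose origin is the TCP and whose axes are the flange's). Camera axes: x right, y down, z forward; pixel columns grow to the right and rows downward; lengths in m; the calibration is good to about 2 mm. A picture is of the moment at which its call begins: read the wrist's pose just before it. There is no depth.
- manip.hand_in(): hands the job in, once; it reports no verdict.
The state is a dict: "clock": time; "joint_positions": joint angles; "joint_velocities": joint speeds; "joint_efforts": joint torques, N m; "ee_pos": TCP position; "tool_rot": TCP orientation; "wrist_force": force on the tool from outside, world axes, zero at the start; "ft_torque": the same for the moment, N m; "width": finger opening in m.
Only numpy, scipy, OpenCV 4.12 (cv2) and the standard library are available. Lean on these libraries where they do the work, as an engineer would, in place of code of your own. Each camera call takes 0.05 s, during which the arm holds its last target. There are 200 camera calls.

## Task

Open the drain valve of the empty black tub fully, pushing with the fingertips only: press the spring catch on the upper side of the valve's lever handle to free its ratchet pawl, and with the catch pressed push the handle down past the teeth until it lies level along the pipe against its stop. Then let go, so that the catch springs back. Do not grip the handle, do not force it, do not raise it towards shut, and leave the loose things around it where they are.

Things in the scene. Friction and masses are not known exactly. Their poses are not given: they have to be found in the camera images.
- drain_line: fixed drain line, varying place and yaw. Origin: on the table under the valve's middle. y: along the level white 63 mm pipe (axis 105 mm up), + towards the black tub (y 180 to 470 mm, rim 190 mm up), - towards the elbow into the table (y -275 mm). x: the side where the valve stem sticks out. Two grey flanges 165 mm across within 72 mm of the middle, tops 188 mm up
- stem (a point): the axis the handle turns about, in the handle's plane: 116 mm out from the pipe axis along drain_line's x, 105 mm above the table. The turning axis and the point's axes are those of drain_line (x)
- handle (a joint): lever angle, rad: 0 upright (shut), 1.571 level along the pipe towards drain_line's -y (fully open, rigid stop). Starts at 0.6 to 1.0. Steel lever with black grip, 215 mm long. Stiff: about 1.5 N m friction, 7 to 11 N at its end; stays where left. Teeth every 0.175 rad on a fixed quadrant block it downwards, after one tooth at most, unless the catch is pressed; upwards it clicks over them
- catch (a joint): catch angle, rad: 0 pawl home, up to 0.11 pawl on a tooth's back, over 0.12 pawl free, 0.16 pressed fully to the handle, its outer face then parallel to the handle, 19.5 mm above its centre line. Needs 2 to 4 N near its free end, less than the handle does, so one push presses it in, then carries the handle down; springs back. Bar 20 mm wide, 10 thick, 100 to 214 mm from the stem, pivoted at 64 mm
- catch_pad (a point): where to press: on the outer (upper) face of the catch bar, mid-width, 44 mm before its free end, about 170 mm from the stem. Moves with the catch. Its y: out of that face to within 0.16 rad (press along -y); its z: roughly along the bar, away from the stem; x: along the stem
- handle_end (a point): the end of the handle, on its centre line, 215 mm from the stem. z: along the handle away from the stem; y: the side on which the catch lies
- spanner: loose steel spanner lying flat, 200 mm long
- sample_jar: loose clear jar with a white cap, 64 mm across, 85 mm tall; origin under its centre
- coupling: loose white pipe coupling (open tube) standing on end, 78 mm across, 66 mm tall; origin under its centre
- beaker: loose empty glass beaker, 84 mm across, 110 mm tall; origin under its centre
- clip_box: loose clear box with a white lid and clips, about 125 x 185 x 80 mm; origin under its centre
- test_bottle: loose small white bottle, 42 mm across, 95 mm tall; origin under its centre
- brush: loose hand brush lying flat, 200 mm long
- spare_ball_valve: loose black ball valve lying on the table, 90 mm long, 71 mm tall; origin under its centre

How it is judged:
On the way, in this order (a step that is already met when the one before it is completed fails the run):
1. the catch is pressed in, pawl clear of the teeth, while the handle is still raised (value of joint catch above 0.12 rad and value of joint handle below 1.2 rad), for 0.1 s.
2. the handle is down against its stop (value of joint handle above 1.5 rad), for 0.1 s.
At the end, for the whole second after the job is handed in: the handle lies level along the pipe (within 4 degrees of its stop) and at rest, and the catch has sprung back (below 0.06 rad) (value of joint handle above 1.5 rad and value of joint catch below 0.06 rad and velocity of joint handle between -0.02 and 0.02 rad/s); the robot touches nothing.
It fails at once if the handle and its catch are gripped together between the fingers (contact force between the fingers and handle_c2 above 6 N and contact force between the fingers and catch_c1 above 6 N).
It fails at once if the handle or catch is forced with more than 70 N (contact force between the fingers and handle above 70 N).
It fails at once if the handle is raised towards shut (value of joint handle below 0.5 rad).
It fails at once if a loose thing nearby is lifted or shifted by more than 20 mm (distance of any of spanner, sample_jar, coupling, beaker, clip_box, test_bottle, brush, spare_ball_valve from where it was at the start of the episode above 0.02 m).
It also fails if it takes over 38 s, if anything falls off the work surface, if the arm or the gripper's body presses on something with over 40 N, if the wrist force passes 120 N, or if a joint passes its speed limit or range.

## Working session

There is one attempt and no reset: what is moved stays moved. The work goes in short steps, Python scripts to look and compute and a tool call to move; the robot and the scene stay as the last step left them, time stands still between calls to the robot, and variables do not carry over. Pictures are saved under pics/ and viewed, about 8 in all and at most 12, crops included, and the job is handed in when it is done.

Besides the shell and the picture viewer there is one more tool, called after "Emit:" in YAML: its name, and indented under it one key for each argument. apply_moves: Moves the arm, as the interface text tells. Its arguments: {"type":"object","properties":{"targets":{"type":"array","items":{"type":"object","properties":{"linear":{"type":"array","items":{"type":"number"}},"angular":{"type":"array","items":{"type":"number"}},"grip":{"type":"number"}}}},"force":{"type":"number"}},"required":["targets"]}

```bash
mkdir -p pics
cat > h.py <<'E'
import numpy as np, cv2
from station import manip
from scipy.spatial.transform import Rotation as R
def cap(n,f):
    s=manip.state(); c=manip.capture(n); cv2.imwrite('pics/'+f+'.png',c['pixels'])
    if 'T' in c: T=np.array(c['T'])
    else:
        A=np.eye(4);A[:3,:3]=R.from_quat(s['tool_rot']).as_matrix();A[:3,3]=s['ee_pos'];T=A@np.array(c['hand_eye'])
    np.savez('pics/'+f+'.npz',T=T,k=[c[q] for q in('fx','fy','cx','cy','k1')]); return s
def ray(f,u,v):
    d=np.load('pics/'+f+'.npz');fx,fy,cx,cy,k1=d['k'];T=d['T']
    p=cv2.undistortPoints(np.array([[[u,v]]],float),np.array([[fx,0,cx],[0,fy,cy],[0,0,1]]),np.array([k1,0,0,0.]))[0,0]
    r=T[:3,:3]@np.array([p[0],p[1],1]);return T[:3,3],r/np.linalg.norm(r)
def atz(f,u,v,z):
    o,r=ray(f,u,v);return o+r*(z-o[2])/r[2]
def tri(*obs):
    A=np.zeros((3,3));b=np.zeros(3)
    rs=[ray(*o) for o in obs]
    for o,r in rs:
        P=np.eye(3)-np.outer(r,r);A+=P;b+=P@o
    x=np.linalg.solve(A,b);return x,[np.linalg.norm((np.eye(3)-np.outer(r,r))@(x-o)) for o,r in rs]
def proj(f,X):
    d=np.load('pics/'+f+'.npz');fx,fy,cx,cy,k1=d['k'];Ti=np.linalg.inv(d['T'])
    p=cv2.projectPoints(np.array(X,float).reshape(-1,1,3),cv2.Rodrigues(Ti[:3,:3])[0],Ti[:3,3],np.array([[fx,0,cx],[0,fy,cy],[0,0,1]]),np.array([k1,0,0,0.]))[0];return p[:,0]
E
python3 - <<'E'
from h import *
for n in('scene','top'):
    s=cap(n,n+'0');d=np.load(f'pics/{n}0.npz');print(d['T'].round(3),d['k'])
print(s)
E
```

```text
[[-0.089  0.609 -0.789  1.648]
 [ 0.996  0.062 -0.064 -0.036]
 [ 0.01  -0.791 -0.612  1.04 ]
 [ 0.     0.     0.     1.   ]] [ 5.22702475e+02  5.22702475e+02  2.71273216e+02  2.17122901e+02
 -9.62367267e-02]
[[-0.023 -0.987  0.159  0.381]
 [-0.999  0.028  0.028 -0.134]
 [-0.032 -0.158 -0.987  1.274]
 [ 0.     0.     0.     1.   ]] [ 4.12016099e+02  4.12016099e+02  2.69045474e+02  2.04359888e+02
 -4.28800907e-02]
{'clock': 0.05, 'joint_positions': array([-1.39748932e+00,  2.07393527e-01,  1.54291221e+00,  6.71009551e-08,
        1.39349804e+00, -1.50480657e-01]), 'joint_velocities': array([ 0.00063489, -0.00058858, -0.00212362, -0.00155194,  0.00023456,
       -0.00102434]), 'joint_efforts': array([-3.82443268e-04, -3.72165942e+01, -2.82561529e+01,  7.02046975e-02,
        3.11769603e-02, -5.70196460e-05]), 'ee_pos': array([ 0.18280406, -0.5443354 ,  0.20432564]), 'tool_rot': array([ 9.86923189e-01,  1.61187460e-01, -1.25847166e-05, -1.10549311e-03]), 'wrist_force': array([ 0.74588919, -0.01159248,  0.06625697]), 'ft_torque': array([-0.01693991,  0.04127931,  0.03849143]), 'width': 0.09397574240526448}
```

View pics/scene0.png

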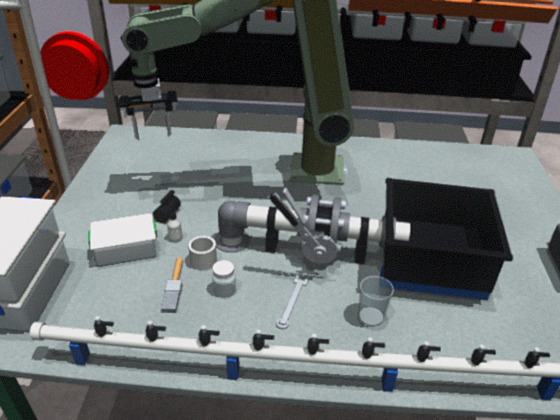

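View pics/top0.png

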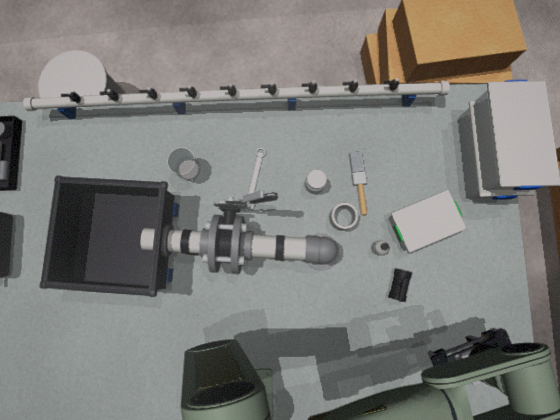

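The scene view shows the valve near (315,225), with the lever leaning left and up to about (280,195). The top view has the pipe running from (150,238) to (335,250), with the lever at about (215-275,197-207). I'll zoom in on both.

Run:
```python
import cv2,numpy as np
a=cv2.imread('pics/top0.png')[170:290,130:350]; b=cv2.imread('pics/scene0.png')[175:285,205:415]
a=cv2.resize(a,(660,360),interpolation=cv2.INTER_CUBIC);b=cv2.resize(b,(630,330),interpolation=cv2.INTER_CUBIC)
b=cv2.copyMakeBorder(b,0,0,0,30,0)
cv2.imwrite('pics/crop.png',np.vstack([a,b])[:600] if 0 else cv2.resize(np.vstack([a,b]),None,fx=.86,fy=.86))
from h import *
for p in [(188,240),(265,245),(300,248)]: print(atz('top0',*p,0.105))
```

```text
[0.47241595 0.1336325  0.105     ]
[ 0.45274971 -0.08634366  0.105     ]
[ 0.44176561 -0.18497185  0.105     ]
```

View pics/crop.png

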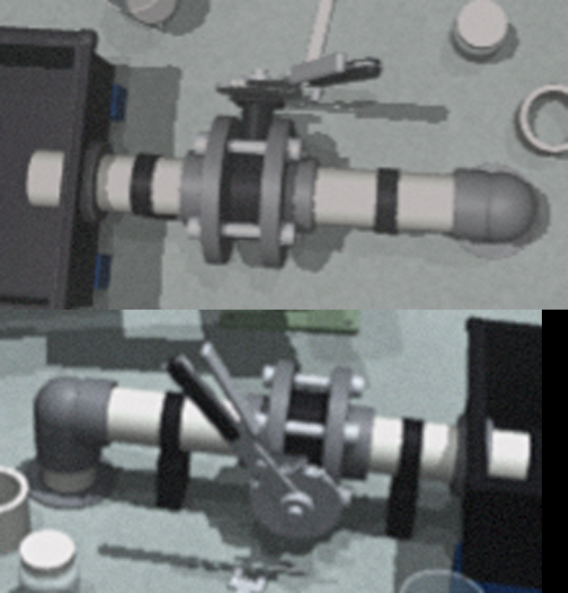

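```bash
cat > fit.py <<'E'
from h import *
from scipy.optimize import least_squares
def pose(p):
    yaw=p[2];return np.array([[np.cos(yaw),-np.sin(yaw),0],[np.sin(yaw),np.cos(yaw),0],[0,0,1]]),np.array([p[0],p[1],0])
def W(p,X): M,t=pose(p);return M@np.array(X)+t
def hp(p,r,off,x=.116): # along handle r, off on catch side
    a=p[3];return W(p,[x,-r*np.sin(a)+off*np.cos(a),.105+r*np.cos(a)+off*np.sin(a)])
E
python3 - <<'E'
from fit import *
tc=lambda x,y:(130+x/2.58,170+y/2.58); sc=lambda x,y:(205+x/2.58,175+(y-310)/2.58)
def res(p):
    r=[]
    def add(f,X,uv,w=1): r.extend((proj(f,X)[0]-uv)*w)
    add('top0',hp(p,.213,0),tc(379,68)); add('scene0',hp(p,.213,0),sc(176,364))
    add('scene0',W(p,[.13,0,.105]),sc(296,505),.7)
    # pipe
    M,t=pose(p)
    for q in [(188,240),(265,245),(300,248)]:
        X=atz('top0',*q,.105)-t; r.append((M.T@X)[0]*400)
    for f,yy in(('top0',0),):
        add(f,W(p,[0,0,.105]),tc(243,187),.7)
    return r
s=least_squares(res,[.46,0,-.097,.8]);print(s.x,s.fun.round(1))
p=s.x;np.save('p.npy',p)
print('end',hp(p,.215,0),'pad',hp(p,.17,.02+ .16*.106))
print('stem',hp(p,0,0))
print(tc(342,62),tc(290,75),sc(208,348))
print(manip.capture('wrist')['hand_eye'])
E
```

```text
[ 0.46151041  0.02586472 -0.09718116  0.70472044] [-1.  -0.4 -1.2 -0.1  0.8  2.4  0.2  0.9  0.3  0.9  0.3]
end [ 0.56344884 -0.12401487  0.26878543] pad [ 0.56900932 -0.06697747  0.25844822]
stem [0.57696308 0.01460944 0.105     ]
(262.5581395348837, 194.03100775193798) (242.4031007751938, 199.06976744186045) (285.62015503875966, 189.72868217054264)
[[ 8.03409598e-05 -9.64189615e-01 -2.65213839e-01  7.71453617e-02]
 [ 9.99999970e-01  1.58557565e-05  2.45285095e-04 -3.31033697e-04]
 [-2.32296175e-04 -2.65213850e-01  9.64189587e-01 -1.80627836e-01]
 [ 0.00000000e+00  0.00000000e+00  0.00000000e+00  1.00000000e+00]]
```

Emit:
apply_moves:
  targets:
    - {"linear":[24,30,14],"angular":[0,0,-5],"grip":1}
    - {"linear":[48,60,28],"angular":[0,0,-10],"grip":1}
    - {"linear":[72,90,42],"angular":[0,0,-15],"grip":1}
    - {"linear":[96,120,56],"angular":[0,0,-20],"grip":1}
    - {"linear":[120,150,70],"angular":[0,0,-24],"grip":1}
  force: 20

```text
clock: 0.57
ee_pos: [0.3035, -0.3934, 0.2757]
tool_rot: [0.999, -0.05, -0.0, -0.0]
wrist_force: [1.1, 0.1, -0.2]
width: 0.0643
```

Emit:
apply_moves:
  targets:
    - {"linear":[24,30,14],"angular":[0,0,0],"grip":1}
    - {"linear":[48,60,28],"angular":[0,0,0],"grip":1}
    - {"linear":[72,90,42],"angular":[0,0,0],"grip":1}
    - {"linear":[96,120,56],"angular":[0,0,0],"grip":1}
    - {"linear":[120,150,70],"angular":[0,0,0],"grip":1}

```text
clock: 0.98
ee_pos: [0.4236, -0.2433, 0.3459]
tool_rot: [0.999, -0.048, -0.0, -0.0]
wrist_force: [0.6, -2.0, -0.1]
width: 0.0312
```

Emit:
apply_moves:
  targets:
    - {"linear":[24,30,9],"angular":[0,0,0],"grip":1}
    - {"linear":[49,62,18],"angular":[0,0,0],"grip":1}
    - {"linear":[75,94,27],"angular":[0,0,0],"grip":1}
    - {"linear":[100,126,36],"angular":[0,0,0],"grip":1}
    - {"linear":[125,158,36],"angular":[0,0,0],"grip":1}

```text
clock: 1.4
ee_pos: [0.5495, -0.0855, 0.3835]
tool_rot: [0.999, -0.047, 0.002, 0.001]
wrist_force: [1.1, -0.7, 0.2]
width: 0.0008
```

Emit:
apply_moves:
  targets:
    - {"linear":[12,16,0],"angular":[0,0,0],"grip":1}
    - {"linear":[12,16,0],"angular":[0,0,0],"grip":1}
    - {"linear":[12,16,0],"angular":[0,0,0],"grip":1}

```text
clock: 1.65
ee_pos: [0.56, -0.0703, 0.3806]
tool_rot: [0.999, -0.046, -0.001, 0.0]
wrist_force: [0.1, -0.6, 0.3]
width: 0.0006
```

Run:
```python
from h import *
s=cap('wrist','w1');print(s['clock'],s['ee_pos'],R.from_quat(s['tool_rot']).as_matrix().round(3),s['joint_positions'].round(2),s['width'])
from fit import *
p=np.load('p.npy');print(proj('w1',[hp(p,.215,0),hp(p,0,0),hp(p,.17,.037)]))
```

```text
1.65 [ 0.5599591  -0.07025576  0.38057609] [[ 0.996 -0.093 -0.002]
 [-0.093 -0.996 -0.   ]
 [-0.002  0.    -1.   ]] [-0.28  0.11  1.3  -0.    1.73  1.39] 0.0006407329097999417
[[331.07023783 196.14847433]
 [209.9086324  168.53114121]
 [267.89807775 193.34212095]]
```

View pics/w1.png

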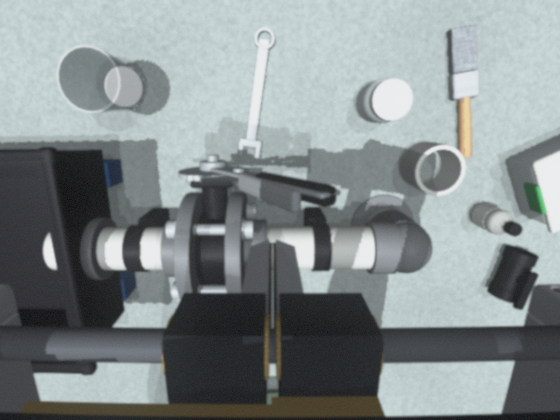

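The wrist view shows the hub at about (212,165), the grip end near (335,193), and the catch bar between them. I'll crop in closer.

Run:
```python
from h import *
a=cv2.imread('pics/w1.png')[145:225,170:370];cv2.imwrite('pics/w1c.png',cv2.resize(a,None,fx=4,fy=4,interpolation=cv2.INTER_CUBIC))
```

```text
(no output)
```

View pics/w1c.png

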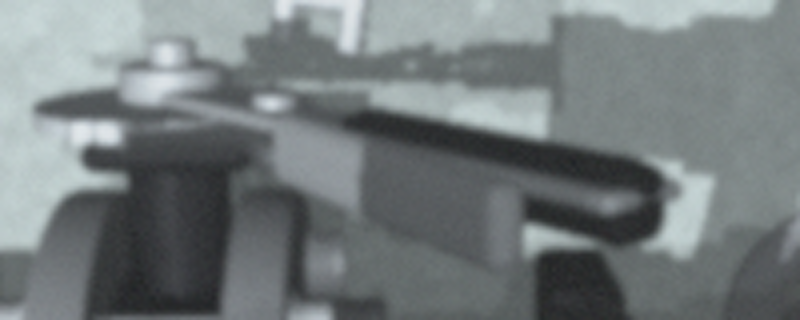

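```bash
cat >> fit.py <<'E'
def cpt(p,r,d=0.0): # outer face of catch, p[4]=outward tilt (0.16-c), assumed pivot offset 10mm
    t=p[4]; u=r-.064; v=.0095+d
    return hp(p,.064+u*np.cos(t)-v*np.sin(t),.010+u*np.sin(t)+v*np.cos(t))
E
python3 - <<'E'
from fit import *
tc=lambda x,y:(130+x/2.58,170+y/2.58); sc=lambda x,y:(205+x/2.58,175+(y-310)/2.58);wc=lambda x,y:(170+x/4,145+y/4)
def res(p):
    r=[]
    def add(f,X,uv,w=1): r.extend((proj(f,X)[0]-uv)*w)
    add('top0',hp(p,.213,0),tc(379,68)); add('scene0',hp(p,.213,0),sc(176,364))
    add('scene0',W(p,[.13,0,.105]),sc(296,505),.7)
    add('w1',hp(p,.215,0),wc(660,195)); add('w1',cpt(p,.214),wc(489,225)); add('w1',W(p,[.14,0,.105]),wc(172,60),.7)
    add('scene0',cpt(p,.214,-.005),sc(208,350))
    add('top0',cpt(p,.214),tc(341,62))
    M,t=pose(p)
    for q in [(188,240),(265,245),(300,248)]:
        X=atz('top0',*q,.105)-t; r.append((M.T@X)[0]*400)
    add('top0',W(p,[0,0,.105]),tc(243,187),.7)
    return r
s=least_squares(res,list(np.load('p.npy'))+[.1]);p=s.x;print(p,s.fun.round(1));np.save('p.npy',p)
print('pad',cpt(p,.17),'end',hp(p,.215,0),'catch end',cpt(p,.214),'stem',hp(p,0,0))
print(proj('w1',[cpt(p,.17),hp(p,.215,0),cpt(p,.214)]))
E
```

```text
[ 0.45882893  0.02120905 -0.0722648   0.71041126  0.18761386] [ 0.2 -0.8 -2.4  0.3  0.5  2.  -0.8  0.9  0.3  1.6 -1.9 -5.1 -1.4 -1.3
 -0.9 -1.2  2.2  0.7 -0.9  2.1  0.9]
pad [ 0.56883293 -0.06581232  0.256624  ] end [ 0.56440265 -0.12701173  0.26799015] catch end [ 0.56724669 -0.08772444  0.29474673] stem [0.57452618 0.01283363 0.105     ]
[[266.73765562 193.2011349 ]
 [334.16738704 194.63106932]
 [292.54129237 202.83237194]]
```

```bash
cat > way.py <<'E'
from fit import *
p=np.load('p.npy');p[2]=-.08
T0=np.array([.560,-.0703,.3806])
def wp(a,off,r=.165,k=.8):
    q=p.copy();q[3]=a;tau=k*(np.pi/2-a);h=.0125*np.sin(np.pi/2-a-tau)
    return hp(q,r,off+h),np.degrees(tau)
if __name__=='__main__':
    s=manip.state();print(s['ee_pos'],s['joint_positions'].round(2))
    for a,o in [(.71,.10),(.71,.06),(.71,.045),(.71,.0195)]+[(x,.0195) for x in np.arange(.78,1.6,.07)]+[(1.571,.0195)]:
        X,t=wp(a,o);print(round(a,2),o,(X*1000).round(1),'rel',((X-T0)*1000).round(1),'tilt',t.round(1))
E
python3 way.py
```

```text
[ 0.55952738 -0.07122827  0.38080917] [-0.28  0.11  1.3  -0.    1.73  1.39]
0.71 0.1 [572.1 -18.1 296.7] rel [ 12.1  52.2 -83.9] tilt 39.5
0.71 0.06 [569.6 -48.3 270.6] rel [   9.6   22.  -110. ] tilt 39.5
0.71 0.045 [568.7 -59.6 260.9] rel [   8.7   10.7 -119.7] tilt 39.5
0.71 0.0195 [567.2 -78.9 244.2] rel [   7.2   -8.6 -136.4] tilt 39.5
0.78 0.0195 [566.4 -88.5 237.4] rel [   6.4  -18.2 -143.2] tilt 36.2
0.85 0.0195 [565.7 -97.6 229.9] rel [   5.7  -27.3 -150.7] tilt 33.0
0.92 0.0195 [ 565.  -106.2  221.8] rel [   5.   -35.9 -158.8] tilt 29.8
0.99 0.0195 [ 564.4 -114.1  213. ] rel [   4.4  -43.8 -167.6] tilt 26.6
1.06 0.0195 [ 563.8 -121.4  203.8] rel [   3.8  -51.1 -176.8] tilt 23.4
1.13 0.0195 [ 563.2 -128.1  194. ] rel [   3.2  -57.8 -186.6] tilt 20.2
1.2 0.0195 [ 562.8 -134.   183.8] rel [   2.8  -63.7 -196.8] tilt 17.0
1.27 0.0195 [ 562.3 -139.2  173.2] rel [   2.3  -68.9 -207.4] tilt 13.8
1.34 0.0195 [ 562.  -143.6  162.3] rel [   2.   -73.3 -218.3] tilt 10.6
1.41 0.0195 [ 561.7 -147.2  151.1] rel [   1.7  -76.9 -229.5] tilt 7.4
1.48 0.0195 [ 561.5 -150.1  139.6] rel [   1.5  -79.8 -241. ] tilt 4.2
1.55 0.0195 [ 561.3 -152.1  128. ] rel [   1.3  -81.8 -252.6] tilt 1.0
1.57 0.0195 [ 561.3 -152.5  124.5] rel [   1.3  -82.2 -256.1] tilt -0.0
```

Emit:
apply_moves:
  targets:
    - {"linear":[3,18,0],"angular":[-7,0.6,0],"grip":1}
    - {"linear":[6,36,-5],"angular":[-14,1.1,0],"grip":1}
    - {"linear":[9,54,-10],"angular":[-21,1.7,0],"grip":1}
    - {"linear":[11,70,-15],"angular":[-28,2.2,0],"grip":1}
    - {"linear":[13,75,-20],"angular":[-35,2.8,0],"grip":1}

```text
clock: 2.12
ee_pos: [0.573, 0.004, 0.3632]
tool_rot: [0.952, -0.046, -0.008, 0.304]
wrist_force: [-0.0, -0.7, -0.3]
width: 0.0002
```

Emit:
apply_moves:
  targets:
    - {"linear":[0,-5,-20],"angular":[-4.5,0.4,0],"grip":1}
    - {"linear":[-1,-15,-40],"angular":[-4.5,0.4,0],"grip":1}
    - {"linear":[-1,-23,-64],"angular":[-4.5,0.4,0],"grip":1}
    - {"linear":[-1,-23,-64],"angular":[-4.5,0.4,0],"grip":1}

```text
clock: 2.45
ee_pos: [0.5684, -0.0214, 0.2916]
tool_rot: [0.939, -0.044, -0.017, 0.34]
wrist_force: [0.2, -0.4, -1.2]
width: 0.0005
```

Run:
```python
from h import *
s=cap('wrist','w2');print(s['clock'],s['ee_pos'],R.from_quat(s['tool_rot']).as_matrix().round(3),s['joint_positions'].round(2),s['wrist_force'])
cap('scene','s2')
from fit import *
p=np.load('p.npy');print(proj('w2',[hp(p,.215,0),cpt(p,.214),cpt(p,.17)]),proj('s2',[s['ee_pos']]))
a=cv2.imread('pics/w2.png');b=cv2.resize(cv2.imread('pics/s2.png')[130:290,210:400],None,fx=2,fy=2)
b=cv2.resize(b,(240,int(320*240/380)));a=cv2.copyMakeBorder(a,0,0,0,240,0);a[:b.shape[0],560:]=b;cv2.imwrite('pics/m2.png',a)
```

```text
2.45 [ 0.56841489 -0.02140762  0.29161244] [[ 0.996 -0.071 -0.062]
 [-0.094 -0.766 -0.636]
 [-0.002  0.639 -0.769]] [ 0.18  0.3   1.41 -0.66  1.64  1.87] [ 0.24221771 -0.40072406 -1.16186819]
[[350.55369691 206.5112006 ]
 [346.62443252 224.64937569]
 [286.72218302 218.79459448]] [[312.26392698 191.42489881]]
```

View pics/m2.png

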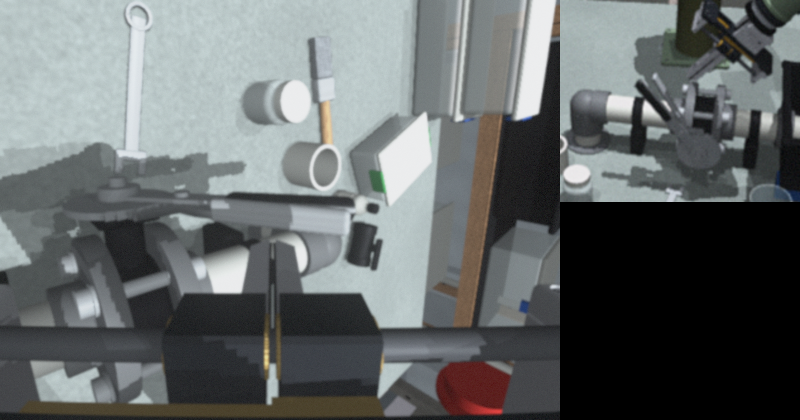

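The view matches the model: the bar's free end is at about (350,222), where I predicted (347,225), and the fingertip at (272,245) is lined up with the bar. Next I approach and press.

Emit:
apply_moves:
  targets:
    - {"linear":[0,-15,-12],"angular":[0,0,0],"grip":1}
    - {"linear":[0,-30,-24],"angular":[0,0,0],"grip":1}
    - {"linear":[0,-36,-29],"angular":[0,0,0],"grip":1}
    - {"linear":[0,-41,-33],"angular":[0,0,0],"grip":1}
    - {"linear":[0,-41,-33],"angular":[0,0,0],"grip":1}

```text
clock: 2.97
ee_pos: [0.572, -0.0612, 0.2653]
tool_rot: [0.94, -0.046, -0.011, 0.339]
wrist_force: [-0.6, 0.5, 0.1]
width: 0.0005
```

Emit:
apply_moves:
  targets:
    - {"linear":[0,-4,-3],"angular":[0,0,0],"grip":1}
    - {"linear":[0,-8,-7],"angular":[0,0,0],"grip":1}
    - {"linear":[0,-12,-10],"angular":[0,0,0],"grip":1}
    - {"linear":[0,-12,-10],"angular":[0,0,0],"grip":1}

```text
clock: 3.3
ee_pos: [0.5724, -0.0725, 0.2549]
tool_rot: [0.94, -0.045, -0.011, 0.339]
wrist_force: [0.3, 1.9, 3.9]
width: 0.0002
```

Emit:
apply_moves:
  targets:
    - {"linear":[-1,-3,-3],"angular":[0,0,0],"grip":1}
    - {"linear":[-2,-6,-6],"angular":[0,0,0],"grip":1}
    - {"linear":[-3,-8,-8],"angular":[0,0,0],"grip":1}
    - {"linear":[-3,-8,-8],"angular":[0,0,0],"grip":1}

```text
clock: 3.63
ee_pos: [0.5703, -0.0803, 0.2475]
tool_rot: [0.94, -0.045, -0.009, 0.339]
wrist_force: [2.9, 1.7, 4.0]
width: 0.0005
```

Run:
```python
from h import *
s=cap('wrist','w3');print(s['clock'],s['ee_pos'],s['wrist_force'],s['joint_positions'].round(2))
a=cv2.imread('pics/w3.png')[150:300,60:440];cap('scene','s3')
b=cv2.imread('pics/s3.png')[140:280,220:400]
a=cv2.resize(a,(800,316));b=cv2.resize(b,(360,280));b=cv2.copyMakeBorder(b,0,0,0,440,0);cv2.imwrite('pics/m3.png',np.vstack([a,b]))
```

```text
3.6333 [ 0.57030797 -0.0803486   0.24753956] [2.8596529  1.67212465 4.02294718] [ 0.09  0.29  1.51 -0.68  1.49  1.86]
```

View pics/m3.png

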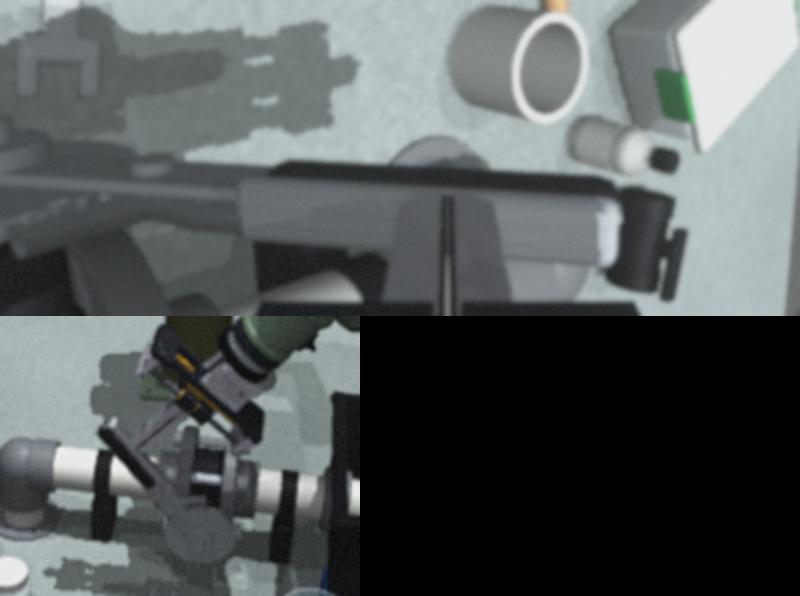

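The catch bar now lies nearly parallel to the grip, with the fingertip on its mid-width and about 4.7 N of force. Next I follow the arc down.

Emit:
apply_moves:
  targets:
    - {"linear":[0,-5,-4],"angular":[1.6,0,0],"grip":1}
    - {"linear":[0,-10,-8],"angular":[3.2,0,0],"grip":1}
    - {"linear":[-1,-14,-13],"angular":[4.8,-0.4,0],"grip":1}
    - {"linear":[-1,-18,-17],"angular":[6.4,-0.5,0],"grip":1}
    - {"linear":[-2,-22,-22],"angular":[8,-0.6,0],"grip":1}

```text
clock: 4.15
ee_pos: [0.5677, -0.103, 0.2266]
tool_rot: [0.961, -0.046, -0.008, 0.273]
wrist_force: [1.6, 0.8, 8.6]
width: 0.0001
```

Emit:
apply_moves:
  targets:
    - {"linear":[0,-4,-4.5],"angular":[1.6,0,0],"grip":1}
    - {"linear":[0,-8,-9],"angular":[3.2,0,0],"grip":1}
    - {"linear":[0,-12,-14],"angular":[4.8,-0.4,0],"grip":1}
    - {"linear":[-1,-15.5,-18.5],"angular":[6.4,-0.5,0],"grip":1}
    - {"linear":[-1,-18.5,-23],"angular":[8,-0.6,0],"grip":1}

```text
clock: 4.57
ee_pos: [0.5663, -0.122, 0.2033]
tool_rot: [0.978, -0.047, -0.007, 0.205]
wrist_force: [-0.2, -0.4, 7.9]
width: 0.0006
```

Run:
```python
from h import *
s=cap('wrist','w4');print(s['clock'],s['ee_pos'],s['wrist_force'],s['joint_positions'].round(2))
a=cv2.imread('pics/w4.png')[150:300,60:440];cap('scene','s4')
b=cv2.imread('pics/s4.png')[140:280,220:400]
a=cv2.resize(a,(800,316));b=cv2.resize(b,(360,280));b=cv2.copyMakeBorder(b,0,0,0,440,0);cv2.imwrite('pics/m4.png',np.vstack([a,b]))
```

```text
4.5667 [ 0.5663426  -0.12201624  0.20331503] [-0.23067158 -0.41448215  7.90686012] [-0.12  0.24  1.57 -0.42  1.34  1.64]
```

View pics/m4.png

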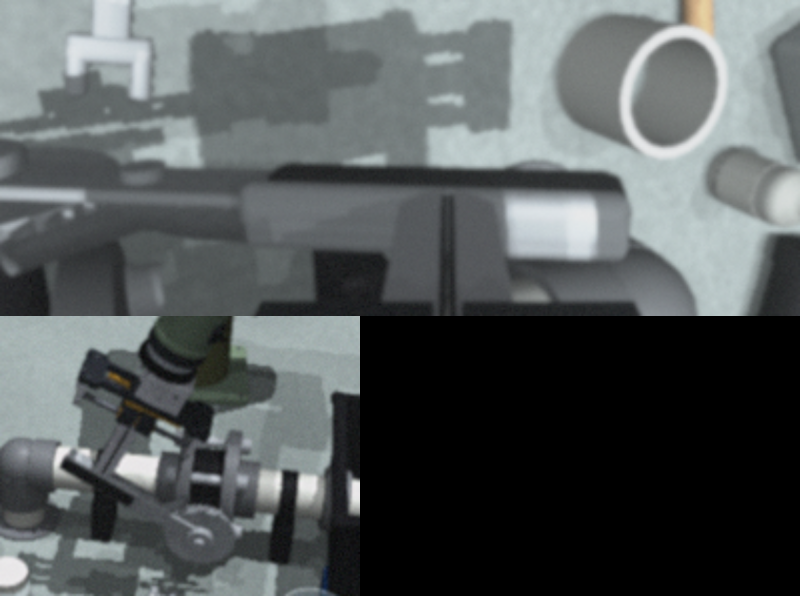

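The handle is now at about 1.06 rad, with the catch flat against it. I keep going along the arc.

Emit:
apply_moves:
  targets:
    - {"linear":[0,-3.2,-4.7],"angular":[1.6,0,0],"grip":1}
    - {"linear":[0,-6.3,-9.5],"angular":[3.2,0,0],"grip":1}
    - {"linear":[0,-9.2,-14.5],"angular":[4.8,-0.4,0],"grip":1}
    - {"linear":[-1,-12,-19.6],"angular":[6.4,-0.5,0],"grip":1}
    - {"linear":[-1,-14.5,-25],"angular":[8,-0.6,0],"grip":1}

```text
clock: 5.08
ee_pos: [0.5651, -0.1364, 0.1778]
tool_rot: [0.99, -0.047, -0.005, 0.136]
wrist_force: [-0.8, -0.5, 8.2]
width: 0.0004
```

Emit:
apply_moves:
  targets:
    - {"linear":[0,-2.4,-5.3],"angular":[1.6,0,0],"grip":1}
    - {"linear":[0,-4.7,-10.7],"angular":[3.2,0,0],"grip":1}
    - {"linear":[0,-6.8,-16.2],"angular":[4.8,-0.4,0],"grip":1}
    - {"linear":[-1,-8.8,-21.8],"angular":[6.4,-0.5,0],"grip":1}
    - {"linear":[-1,-10.6,-27.4],"angular":[8,-0.6,0],"grip":1}

```text
clock: 5.5
ee_pos: [0.5641, -0.147, 0.1501]
tool_rot: [0.997, -0.047, -0.003, 0.066]
wrist_force: [-1.3, -1.9, 5.5]
width: 0.0004
```

Emit:
apply_moves:
  targets:
    - {"linear":[0,-1.5,-5],"angular":[1.6,0,0],"grip":1}
    - {"linear":[0,-2.7,-10],"angular":[3.2,0,0],"grip":1}
    - {"linear":[0,-3.7,-15],"angular":[4.8,-0.4,0],"grip":1}
    - {"linear":[0,-4.5,-20],"angular":[6,-0.5,0],"grip":1}
    - {"linear":[0,-4.8,-22],"angular":[7,-0.6,0],"grip":1}

```text
clock: 5.92
ee_pos: [0.5637, -0.1518, 0.1271]
tool_rot: [0.999, -0.047, -0.001, 0.004]
wrist_force: [-0.4, -2.1, 6.2]
width: 0.0004
```

Emit:
apply_moves:
  targets:
    - {"linear":[0,-0.2,-1],"angular":[0,0,0],"grip":1}
    - {"linear":[0,-0.2,-2],"angular":[0,0,0],"grip":1}
    - {"linear":[0,-0.2,-2],"angular":[0,0,0],"grip":1}

```text
clock: 6.17
ee_pos: [0.5637, -0.1521, 0.1254]
tool_rot: [0.999, -0.047, -0.001, 0.005]
wrist_force: [-0.1, -2.5, 5.0]
width: 0.0003
```

Emit:
apply_moves:
  targets:
    - {"linear":[0,0,-1],"angular":[0,0,0],"grip":1}
    - {"linear":[0,0,-2],"angular":[0,0,0],"grip":1}
    - {"linear":[0,0,-2],"angular":[0,0,0],"grip":1}

```text
clock: 6.42
ee_pos: [0.5637, -0.1522, 0.1245]
tool_rot: [0.999, -0.047, -0.001, 0.005]
wrist_force: [-1.8, -3.3, 8.3]
width: 0.0005
```

Emit:
apply_moves:
  targets:
    - {"linear":[0,0,-1],"angular":[0,0,0],"grip":1}
    - {"linear":[0,0,-1],"angular":[0,0,0],"grip":1}

```text
clock: 6.58
ee_pos: [0.5638, -0.1523, 0.1242]
tool_rot: [0.999, -0.047, -0.001, 0.006]
wrist_force: [-3.8, -2.6, 12.7]
width: 0.0007
```

Over the last 3 mm commanded, the tip moved only about 1.2 mm while the force rose to 12.7 N at z = 0.1242, where I expected the stop at 0.1245. That means the handle is against its stop. I hold briefly, then back straight up.

Emit:
apply_moves:
  targets:
    - {"linear":[0,0,-1],"angular":[0,0,0],"grip":1}
    - {"linear":[0,0,-1],"angular":[0,0,0],"grip":1}
    - {"linear":[0,0,5],"angular":[0,0,0],"grip":1}
    - {"linear":[0,0,15],"angular":[0,0,0],"grip":1}
    - {"linear":[0,0,30],"angular":[0,0,0],"grip":1}

```text
clock: 7.0
ee_pos: [0.562, -0.1497, 0.1504]
tool_rot: [0.999, -0.047, -0.004, 0.003]
wrist_force: [0.4, 0.0, 0.4]
width: 0.0003
```

Emit:
apply_moves:
  targets:
    - {"linear":[0,0,30],"angular":[0,0,0],"grip":1}
    - {"linear":[0,0,60],"angular":[0,0,0],"grip":1}
    - {"linear":[0,0,90],"angular":[0,0,0],"grip":1}
    - {"linear":[0,0,110],"angular":[0,0,0],"grip":1}
    - {"linear":[0,0,110],"angular":[0,0,0],"grip":1}

```text
clock: 7.42
ee_pos: [0.566, -0.1514, 0.2672]
tool_rot: [0.999, -0.047, 0.002, 0.006]
wrist_force: [0.6, 0.0, 0.5]
width: 0.0003
```

Run:
```python
from h import *
s=cap('wrist','w5');print(s['clock'],s['ee_pos'],s['wrist_force'])
cap('scene','s5')
from fit import *
p=np.load('p.npy');p[3]=1.571
print(proj('s5',[hp(p,.215,0),cpt(p,.214)]),proj('w5',[hp(p,.215,0),hp(p,0,0)]))
a=cv2.imread('pics/w5.png')[100:300,60:440];b=cv2.imread('pics/s5.png')[170:280,210:390]
a=cv2.resize(a,(570,300));b=cv2.resize(b,(490,300));b=cv2.copyMakeBorder(b,0,0,0,80,0);cv2.imwrite('pics/m5.png',np.vstack([a,b]))
```

```text
7.4167 [ 0.56600951 -0.15140258  0.26715606] [0.61054627 0.00589656 0.48105405]
[[243.03061635 241.18072678]
 [244.58299486 228.04544356]] [[318.27336406 196.08787589]
 [116.63700953 200.89837019]]
```

View pics/m5.png

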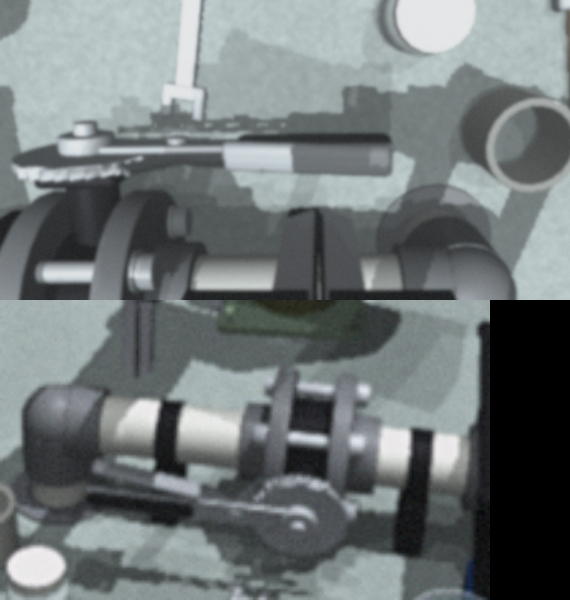

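The handle end shows at (243.8,241.5), against (243.0,241.2) predicted for fully open. The catch end at (245.6,230.5) stands clear of the grip, so it has sprung back. The robot is touching nothing.

```bash
python3 -c "
from station import manip
print(manip.hand_in())"
```

```text
the job is handed in; nothing more can be done
None
```

I opened the valve fully: with the fingers shut, I pressed the catch in with the handle at about 0.71 rad. I then followed the arc down to the stop, backed straight up and handed the job in at about 7.5 s.

- **Handle:** the tip stopped at z = 124.2 mm, where I expected 124.5 mm, and the force rose to 12.7 N there. In the last picture the handle end is within 1 px of where it should be when level.
- **Catch:** its end stands clear of the grip, about 2.5 px from where it should be when sprung back.
- **Forces and contact:** wrist force readings stayed at or below about 13 N. After I backed off, the reading was under 1 N and the robot was touching nothing.
- **Loose things:** they looked undisturbed in the pictures, but I did not measure their positions again.
- **Disagreement:** one handle-position measurement in the early fit was about 5 px off, and the estimates of the pipe's direction differed by about 1.5°. Neither affected the push.

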